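# Find the socket left on and switch it off

### The job

It is closing time in the joinery shop and one of the four sockets on the bench outlet box was left switched on: its key is still latched down. With a fingertip, tap the four light-grey keys lightly one after another, from the left-hand one to the right-hand one as seen from the robot, without pushing an up key in or releasing the latched one yet; when all four have been felt, press the latched key home and let go so that it springs up, leaving all four keys up. Pick nothing up, and leave the plug-in charger and timer and the things lying around the box where they are.

Things in the scene. Friction and masses are not known exactly. Their poses are not given: they have to be found in the camera images.
- outlet_box: grey steel outlet box screwed to the bench, 150 x 320 mm, flat deck 55 mm above the bench. Origin: centre of its underside. x points from the front (key side, nearest the robot) to the back, y along the key row to the robot's left, z up. Four light-grey keys in a row 40 mm in front of the centre; a white round socket 72 mm behind each key, two of them filled by the charger and the timer
- key1: the first (left-hand) of four identical light-grey push-push keys, from the left as seen from the robot; flat cap 34 mm (box x) by 26 mm (box y), keys 64 mm apart. Origin: centre of the cap's top, sinking with the key; axes as the box's. Top of each key above the bench: 68 mm when up, 62 mm latched down, 58.5 mm pressed to the stop. Exactly one key is latched at the start
- key2: the second of four identical light-grey push-push keys, from the left as seen from the robot; flat cap 34 mm (box x) by 26 mm (box y), keys 64 mm apart. Origin: centre of the cap's top, sinking with the key; axes as the box's. All four keys alike: an up key starts to give at 1.2 N, is 4 mm down at 2.5 N and springs back; pushed more than 8 mm down it latches, 6 mm down
- key3: the third of four identical light-grey push-push keys, from the left as seen from the robot; flat cap 34 mm (box x) by 26 mm (box y), keys 64 mm apart. Origin: centre of the cap's top, sinking with the key; axes as the box's. All four keys alike: a latched key does not give below 3.2 N; pushed at least 2.5 mm further (4.5 N; it stops after 3.5 mm) and let go, it springs right up
- key4: the fourth (right-hand) of four identical light-grey push-push keys, from the left as seen from the robot; flat cap 34 mm (box x) by 26 mm (box y), keys 64 mm apart. Origin: centre of the cap's top, sinking with the key; axes as the box's. The keys are told apart only by position; a latched one stands 6 mm lower
- charger: white plug-in charger block, 36 x 44 x 34 mm, standing loose in one of the box's sockets; leave it alone. Origin: centre of its underside
- timer: round grey and white plug-in timer, 50 mm across, 32 mm high, standing loose in one of the box's sockets; leave it alone. Origin: centre of its underside
- glue: cream wood-glue bottle, 66 mm across, 170 mm high; leave it alone. Origin: on its underside
- tin: round metal tin of filler, 87 mm across, 58 mm high; leave it alone. Origin: on its underside
- try_square: carpenter's try square lying flat: dark wooden stock 22 x 130 x 18 mm, thin steel blade 160 mm long; leave it alone. Origin: on its underside
- offcut: strip of pale wood, 45 x 190 x 14 mm; leave it alone. Origin: on its underside
- chisel: wood chisel lying flat, 265 mm long, 32 mm thick; leave it alone. Origin: on its underside

How it is judged:
On the way, in this order (a step that is already met when the one before it is completed fails the run):
1. a fingertip touches the first (left-hand) key while a key is still latched down (contact force between key1 and the fingers above 0.2 N and z of any of key1, key2, key3, key4 in the frame of outlet_box below 0.063 m), for 0.02 s.
2. a fingertip touches the second key while a key is still latched down (contact force between key2 and the fingers above 0.2 N and z of any of key1, key2, key3, key4 in the frame of outlet_box below 0.063 m), for 0.02 s.
3. a fingertip touches the third key while a key is still latched down (contact force between key3 and the fingers above 0.2 N and z of any of key1, key2, key3, key4 in the frame of outlet_box below 0.063 m), for 0.02 s.
4. a fingertip touches the fourth (right-hand) key while a key is still latched down (contact force between key4 and the fingers above 0.2 N and z of any of key1, key2, key3, key4 in the frame of outlet_box below 0.063 m), for 0.02 s.
At the end, for the whole second after the job is handed in: all four keys stand up (tops within 2 mm of their full height of 68 mm) and the charger, the timer and the things around the box are within 20 mm of where they stood (z of each of key1, key2, key3, key4 in the frame of outlet_box above 0.066 m and not (distance of charger from where it was at the start of the episode above 0.02 m) and not (distance of timer from where it was at the start of the episode above 0.02 m) and not (distance of glue from where it was at the start of the episode above 0.02 m) and not (distance of tin from where it was at the start of the episode above 0.02 m) and not (distance of try_square from where it was at the start of the episode above 0.02 m) and not (distance of offcut from where it was at the start of the episode above 0.02 m) and not (distance of chisel from where it was at the start of the episode above 0.02 m)); the robot touches nothing.
It fails at once if an up key is pushed in (more than 5 mm) while another key is down (z of each of key1, key2 in the frame of outlet_box below 0.063 m or z of each of key1, key3 in the frame of outlet_box below 0.063 m or z of each of key1, key4 in the frame of outlet_box below 0.063 m or z of each of key2, key3 in the frame of outlet_box below 0.063 m or z of each of key2, key4 in the frame of outlet_box below 0.063 m or z of each of key3, key4 in the frame of outlet_box below 0.063 m).
It fails at once if one of the other things is lifted, carried or knocked more than 20 mm (distance of any of charger, timer, glue, tin, try_square, offcut, chisel from where it was at the start of the episode above 0.02 m).
It also fails if it takes over 46 s, if anything falls off the work surface, if the arm or the gripper's body presses on something with over 40 N, if the wrist force passes 120 N, or if a joint passes its speed limit or range.

### The arm

A 6-joint arm with a two-finger parallel gripper is mounted at the origin on the work surface. World frame = base frame: x ahead of the robot, y to its left, z up, the work surface at z = 0. Lengths are in m, angles in rad, forces in N, time in s.
With the tool pointing down it reaches from about 0.375 to 0.925 m from the base axis. Payload 5.7 kg.
Tool frame: the origin (TCP) lies at the very end of the fingers, on their centre line; the grasp point (between the pads) lies bot.tcp_to_grasp behind it (bot.tcp_to_grasp is the distance from the TCP to the grasp point, in m); z points along the fingers, y is the direction in which the jaws open and shut (so a half turn about z gives the same grasp; the last joint's range is limited). The gripper opens to 88 mm and grips with 3 to 60 N. Pads are 20 mm wide; open, the fingers measure 115 mm over their backs; the gripper's body (75 mm by 178 mm) begins 61 mm behind the grasp point.
Start: joints at [-1.348, 0.359, 1.51, -0, 1.272, -0.115], TCP at [0.199, -0.566, 0.223] pointing down, gripper open.
Joint ranges: [-2.97, 2.97], [-1.01, 2.36], [0.21, 2.38], [-0.96, 4.11], [0.2, 2.71], [-2.98, 2.98]. Speed limits (rad/s): [2.39, 2.39, 3.14, 3.14, 3.14, 3.14].

### API

Orientations are given as a unit quaternion [w, x, y, z].
In Python, from rig import bot, capture, camera_params, job gives the robot as it stands. Calls block until the motion is done:
- bot.goto(position, orientation): joint-space move of the TCP to a pose.
- bot.move_linear(position, frame=None, velocity=0.15, until_force=None): straight line of the TCP; frame=None keeps the orientation; velocity is the mean speed in m/s. With until_force (N) it stops when the force on the tool has changed by that much, and returns True; else False.
- bot.move_j(angles): joint-space move.
- bot.open_gripper() and bot.grab(grip_force=None): open the fingers fully, or close them until they stop; grip_force is the grip in N (None keeps the last).
- bot.wait(seconds).
- bot.inverse_kinematics(position, orientation): joint angles nearest the present ones, or None.
- bot.read_state(): the state.
- capture(name): name is "scene" or "top"; returns the picture (420x560x3 uint8, blue, green, red); there is no depth.
- camera_params(name): a dict with "K" (3x3 intrinsics, pixels), "rvec" (rotation vector, rad) and "tvec" (3), from world to camera coordinates, as OpenCV has them. Camera axes: x right, y down, z forward; pixel columns grow to the right and rows downward; lengths in m; the calibration is good to about 2 mm. A picture is of the moment at which its call begins. camera_params takes no time and is no camera call.
A pose or a line that the arm cannot do raises bot.Unreachable and nothing moves.
- job.hand_in(): hands the job in, once; it reports no verdict.
The state is a dict: "clock": time; "qpos": joint angles; "qvel": joint speeds; "tau": joint torques, N m; "position": TCP position; "tool_rot": TCP orientation; "wrist_force": force on the tool from outside, world axes, zero at the start; "wrist_torque": the same for the moment, N m; "gripper_width": opening from 0.0 (shut) to 1.0 (fully open).
Only numpy, scipy, OpenCV 4.12 (cv2) and the standard library are available. Lean on these libraries where they do the work, as an engineer would, in place of code of your own. Each camera call takes 0.05 s, during which the arm holds its last target. There are 200 camera calls.

## Working session

There is one attempt and no reset: what is moved stays moved. The work goes in short steps, each a Python script; the robot and the scene stay as the last script left them, time stands still between calls to the robot, and variables do not carry over. Pictures are saved under pics/ and viewed, about 8 in all and at most 12, crops included, and the job is handed in when it is done.

```bash
mkdir -p pics; ls
python3 - <<'E'
from rig import bot,capture,camera_params
import cv2
for n in("scene","top"):
    cv2.imwrite(f"pics/{n}0.png",capture(n)); p=camera_params(n); print(n,p)
s=bot.read_state();print(s["clock"],s["tool_rot"],s["wrist_force"],bot.tcp_to_grasp)
E
```

```text
pics
scene {'K': array([[390.55783257,   0.        , 274.6415177 ],
       [  0.        , 390.55783257, 201.60018876],
       [  0.        ,   0.        ,   1.        ]]), 'rvec': array([ 1.82107921,  1.95747834, -0.59984025]), 'tvec': array([ 0.02070661, -0.41004957,  1.20072735])}
top {'K': array([[422.89315935,   0.        , 277.44825692],
       [  0.        , 422.89315935, 213.86388873],
       [  0.        ,   0.        ,   1.        ]]), 'rvec': array([ 2.18416771, -2.23179843,  0.04911735]), 'tvec': array([0.01856164, 0.51924645, 1.15447924])}
0.1 [-7.97787022e-04  9.85772107e-01  1.68085435e-01 -6.13531279e-05] [ 0.51072094 -0.61821881  0.54323146] 0.0187
```

View pics/scene0.png

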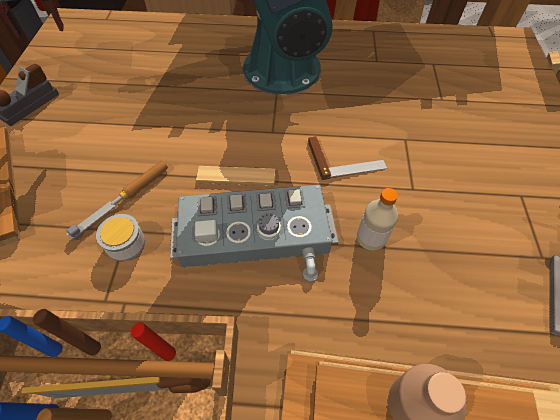

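View pics/top0.png

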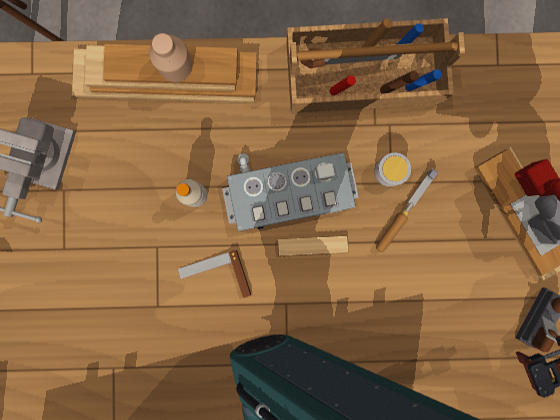

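The top view shows keys at about (258,214), (283,208), (306,204) and (330,199), with key1 at left. In the scene view they run right to left. I'll view enlarged crops to find which key is latched.

Run:
```python
import cv2,numpy as np
a=cv2.imread("pics/top0.png")[145:240,215:365];b=cv2.imread("pics/scene0.png")[180:270,165:345]
a=cv2.resize(a,(790,500),interpolation=cv2.INTER_CUBIC)
b=cv2.resize(b,(790,395),interpolation=cv2.INTER_CUBIC)
cv2.imwrite("pics/ca.png",a);cv2.imwrite("pics/cb.png",b)
```

```text
(no output)
```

View pics/ca.png

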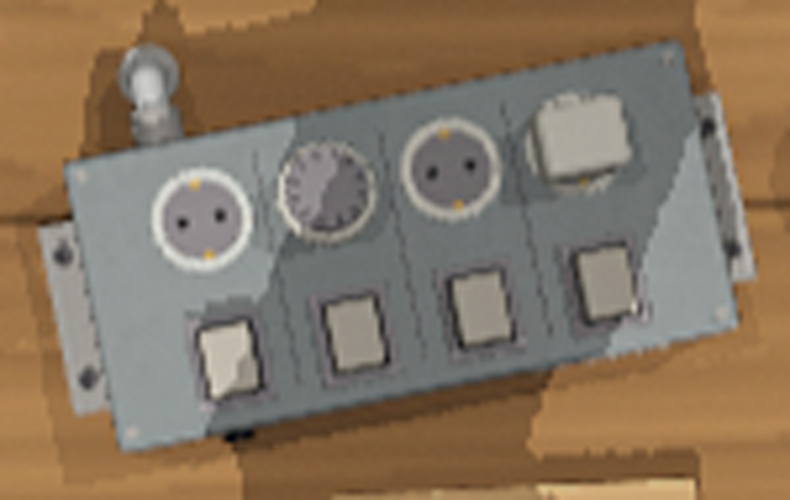

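View pics/cb.png

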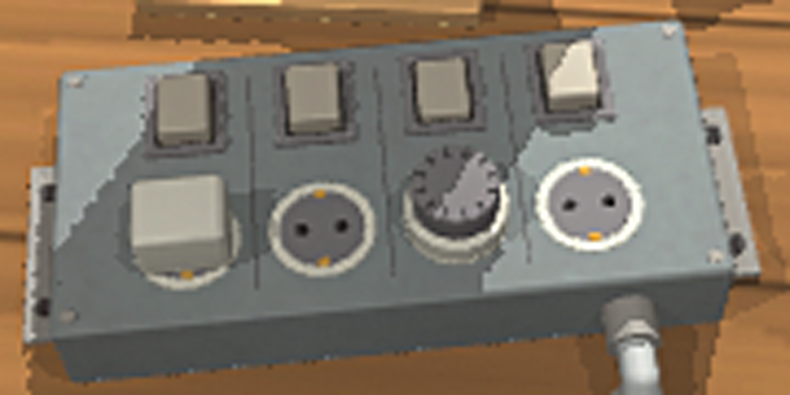

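The crops show key centres in the top crop at about (228,356), (356,332), (482,307) and (605,282). No key clearly stands lower, so I'll find the latched one by feel. Next I'll measure the caps by colour (warm grey against the blue-grey deck) in both views and check the noise on the force reading.

```bash
cat > h.py <<'E'
import cv2,numpy as np
from rig import bot,capture,camera_params
def cam(n):
    p=camera_params(n);R=cv2.Rodrigues(p["rvec"])[0];return p["K"],R,p["tvec"].reshape(3)
def ray(n,uv,z):
    K,R,t=cam(n);c=-R.T@t;d=R.T@np.linalg.inv(K)@np.array([uv[0],uv[1],1.]);return c+d*(z-c[2])/d[2]
def caps(n,img,seeds):
    i=img.astype(int);m=((i[...,2]-i[...,0]>=4)&(i[...,2]-i[...,0]<45)&(i[...,1]>105)).astype(np.uint8)
    out=[]
    k,l,st,c=cv2.connectedComponentsWithStats(m,connectivity=4)
    for s in seeds:
        j=l[s[1],s[0]];out.append((c[j],st[j][4],st[j][2:4]) if j else (np.array(s,float),0,i[s[1],s[0]]))
    return out
E
python3 - <<'E'
from h import *
T=[(258,212),(282,208),(306,203),(330,198)];S=[(295,197),(266,199),(236,201),(207,204)]
a=caps("top",cv2.imread("pics/top0.png"),T);b=caps("scene",cv2.imread("pics/scene0.png"),S)
P=[]
for n in("top","scene"):
    K,R,t=cam(n);P.append(K@np.c_[R,t])
for u,v in zip(a,b):
    X=cv2.triangulatePoints(P[0],P[1],u[0].reshape(2,1),v[0].reshape(2,1)).ravel();X=X[:3]/X[3]
    print(u,v,"top ray",ray("top",u[0],.068).round(4),"scene",ray("scene",v[0],.068).round(4),"tri",X.round(4))
# deck corners from crop
for q in[(68,165),(675,42),(738,325),(125,450)]:print(ray("top",(215+q[0]/5.267-.4,145+q[1]/5.263-.4),.055).round(4))
f=[]
for _ in range(8):
    bot.wait(.02);f.append(bot.read_state()["wrist_force"])
print(np.round(f,2))
E
```

```text
(array([258.01666667, 212.74166667]), np.int32(120), array([11, 15], dtype=int32)) (array([296.04812834, 196.09090909]), np.int32(187), array([17, 18], dtype=int32)) top ray [0.5215 0.0586 0.068 ] scene [0.5233 0.0638 0.068 ] tri [0.5215 0.0611 0.0653]
(array([281.97345133, 207.89380531]), np.int32(113), array([11, 13], dtype=int32)) (array([265.27272727, 199.64335664]), np.int32(143), array([12, 14], dtype=int32)) top ray [ 0.5328 -0.0042  0.068 ] scene [ 0.5374 -0.0022  0.068 ] tri [ 0.5331 -0.0036  0.0615]
(array([305.93913043, 202.93913043]), np.int32(115), array([11, 13], dtype=int32)) (array([235.76027397, 200.69178082]), np.int32(146), array([12, 15], dtype=int32)) top ray [ 0.5444 -0.0672  0.068 ] scene [ 0.5447 -0.0655  0.068 ] tri [ 0.5444 -0.0665  0.0674]
(array([329.93913043, 198.11304348]), np.int32(115), array([12, 13], dtype=int32)) (array([205.24691358, 202.98765432]), np.int32(162), array([14, 15], dtype=int32)) top ray [ 0.5558 -0.1304  0.068 ] scene [ 0.5554 -0.1301  0.068 ] tri [ 0.5557 -0.1302  0.0685]
[0.6212 0.1379 0.055 ]
[ 0.6773 -0.1694  0.055 ]
[ 0.5334 -0.1973  0.055 ]
[0.4773 0.1119 0.055 ]
[[ 0.09  0.11 -0.34]
 [ 0.16 -0.53 -0.94]
 [-0.41  0.31 -0.07]
 [ 0.67  0.13 -0.65]
 [ 0.68 -0.29 -0.38]
 [-0.15 -0.51  0.32]
 [ 0.25 -1.01 -0.34]
 [ 0.42  0.05 -0.08]]
```

The cap centres agree: spacing is 64 mm, yaw is about 10.3°, and the key row sits 40 mm in front of the deck centre. Key2 triangulates to z≈61.5 mm, so it is probably the latched one. The force noise is about 0.5 N, so I'll descend in small steps using averaged force, with a floor on position. I'll start with key1.

```bash
cat >> h.py <<'E'
from scipy.spatial.transform import Rotation as Ro
K4=np.array([[.5215,.0596],[.5329,-.0036],[.5443,-.0666],[.5557,-.1298]])
yaw=np.radians(10.3)
def quats():
    out=[]
    for s in(1,-1):
        y=s*np.array([np.cos(yaw),np.sin(yaw),0]);z=np.array([0,0,-1.]);x=np.cross(y,z)
        q=Ro.from_matrix(np.c_[x,y,z]).as_quat();out.append(q[[3,0,1,2]])
    return out
def fz(n=10):
    f=[]
    for _ in range(n):
        bot.wait(.02);f.append(bot.read_state()["wrist_force"][2])
    return np.mean(f)
def feel(i,lo_up=.0650,lo_lat=.0606):
    """Step down on key i; returns tip height at first felt contact (None if none)."""
    x,y=K4[i]
    bot.move_linear([x,y,.073],velocity=.1);f0=fz(15);z=.0695;hit=None
    while z>=lo_lat-1e-6:
        if .0627<z<lo_up: z=.0627          # nothing felt 3 mm into an up key: it must be latched
        bot.move_linear([x,y,z],velocity=.02);f=fz()-f0;p=bot.read_state()["position"]
        print(f"key{i+1} cmd {z*1e3:.1f} act {p[2]*1e3:.2f} dF {f:.2f}")
        if f>.8: hit=p[2];break
        z-=.0007
    bot.move_linear([x,y,.09],velocity=.1)
    print("key",i+1,"hit",hit,"clock",bot.read_state()["clock"]);return hit
E
python3 - <<'E'
from h import *
bot.grab(10)
p=[.5215,.0596,.15]
q0=bot.read_state()["qpos"]
c=[(np.abs(np.array(j)-q0).max(),k,j) for k in quats() if (j:=bot.inverse_kinematics(p,k)) is not None]
c.sort(key=lambda t:t[0]);print([t[2] for t in c])
bot.goto(p,c[0][1])
s=bot.read_state();print(s["clock"],s["position"],s["gripper_width"])
cv2.imwrite("pics/above.png",np.hstack([capture("scene")[100:300,120:420],capture("top")[100:300,150:450]]))
feel(0)
E
```

```text
[array([-1.78523331e-02,  3.32912989e-01,  1.75752976e+00, -4.44089210e-16,
        1.05114990e+00, -1.97621246e-01]), array([-1.78523331e-02,  3.32912989e-01,  1.75752976e+00, -4.44089210e-16,
        1.05114990e+00,  2.94397141e+00])]
4.0833 [0.5218355  0.05885061 0.15010349] 0.0047057709817426175
key1 cmd 69.5 act 69.47 dF 0.02
key1 cmd 68.8 act 68.82 dF 0.12
key1 cmd 68.1 act 68.18 dF 1.22
key 1 hit 0.06818472975249733 clock 7.0417
```

View pics/above.png

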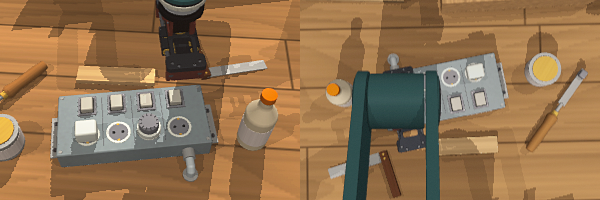

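The picture shows the closed fingers above key1 with nothing in the way. Key1 answered at 68.2 mm with 1.2 N, so it is up. Now keys 2 to 4.

Run:
```python
from h import *
for i in(1,2,3):
    if feel(i) is None: print("stop");break
    if i<3: bot.move_linear([*K4[i+1],.09],velocity=.15)
```

```text
key2 cmd 69.5 act 69.49 dF 0.39
key2 cmd 68.8 act 68.80 dF -0.13
key2 cmd 68.1 act 68.10 dF -0.29
key2 cmd 67.4 act 67.39 dF -0.19
key2 cmd 66.7 act 66.70 dF 0.10
key2 cmd 66.0 act 65.98 dF -0.05
key2 cmd 65.3 act 65.28 dF 0.15
key2 cmd 62.7 act 62.84 dF 1.63
key 2 hit 0.06284205087754616 clock 11.975
key3 cmd 69.5 act 69.49 dF -0.18
key3 cmd 68.8 act 68.81 dF -0.28
key3 cmd 68.1 act 68.17 dF 1.09
key 3 hit 0.06816879575245344 clock 14.8083
key4 cmd 69.5 act 69.49 dF -0.20
key4 cmd 68.8 act 68.82 dF -0.10
key4 cmd 68.1 act 68.17 dF 1.08
key 4 hit 0.06817170641239974 clock 17.6417
```

Key2 is the latched one: contact came at about 62.8 mm, and keys 1, 3 and 4 are up at 68.2 mm. All four have been touched in order, so I'll press key2 home, release it, and feel lightly for its new height.

Run:
```python
from h import *
x,y=K4[1]
bot.move_linear([x,y,.09],velocity=.15)
bot.move_linear([x,y,.066],velocity=.1);f0=fz()
for z in(.0615,.0600,.0590,.0584):
    bot.move_linear([x,y,z],velocity=.02);f=fz(6)-f0;p=bot.read_state()["position"][2];print(z,round(p,5),round(f,2))
    if f>12:break
bot.move_linear([x,y,.09],velocity=.08)
feel(1)
bot.move_linear([x,y,.15],velocity=.15)
q=bot.read_state()["tool_rot"]
bot.goto([.30,-.45,.25],q)
bot.wait(.3)
for n in("scene","top"):cv2.imwrite(f"pics/{n}1.png",capture(n))
print(bot.read_state()["clock"])
t=cv2.imread("pics/top1.png");s=cv2.imread("pics/scene1.png")
cv2.imwrite("pics/end.png",np.vstack([cv2.resize(s[150:290,50:410],(720,280)),cv2.resize(t[140:280,150:450],(642,300)).copy() if 0 else cv2.resize(t[140:290,150:510],(720,300))]))
T=[(258,212),(282,208),(306,203),(330,198)];S=[(295,197),(266,199),(236,201),(207,204)]
P=[]
for n in("top","scene"):
    K,R,tt=cam(n);P.append(K@np.c_[R,tt])
for u,v in zip(caps("top",t,T),caps("scene",s,S)):
    X=cv2.triangulatePoints(P[0],P[1],u[0].reshape(2,1),v[0].reshape(2,1)).ravel();print((X[:3]/X[3]).round(4),u[1],v[1])
```

```text
0.0615 0.06187 3.5
0.06 0.06027 4.41
0.059 0.05922 4.63
0.0584 0.05881 7.53
key2 cmd 69.5 act 69.53 dF -0.22
key2 cmd 68.8 act 68.79 dF -0.25
key2 cmd 68.1 act 68.18 dF 0.73
key2 cmd 67.4 act 67.43 dF 1.04
key 2 hit 0.06743387293188556 clock 23.9583
26.7667
[0.5219 0.0592 0.067 ] 114 145
[ 0.5331 -0.0037  0.0674] 117 146
[ 0.5444 -0.067   0.0679] 114 157
[ 0.554  -0.1283  0.0653] 133 205
```

View pics/end.png

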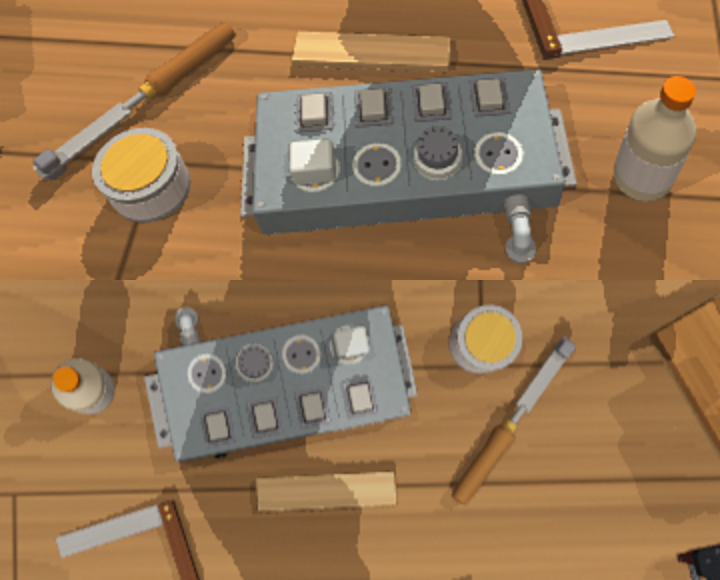

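The view shows all four caps standing alike and nothing displaced. Key2 now reads 67.4 mm (61.5 before). Key4's lower value (65.3) comes from a sunlit, enlarged blob (205 px), and by feel it stood at 68.2 mm. The arm is clear, so I'm handing in.

```bash
python3 -c "
from rig import job,bot
job.hand_in();print(bot.read_state()['clock'])"
```

```text
the job is handed in; nothing more can be done
the job is handed in; nothing more can be done
```

I tapped the four keys lightly from left to right, found key2 to be the latched one, pressed it home and let it spring up. I then moved the arm clear and handed the job in at about 26.8 s of the 46 s allowed. No verdict was reported.

**By feel:** keys 1, 3 and 4 answered at about 68.2 mm with about 1.1 N, so they were up. Key2 answered at 62.8 mm, a little above the nominal 62 mm but well below an up key. Pressing it took it to about 58.8 mm at 7.5 N, and on a second light touch it began to answer at 68.2 mm.

**By camera at the end:** keys 1 to 3 measured 67.0, 67.4 and 67.9 mm. Key4 measured 65.3 mm, which disagrees. I put that down to sunlight enlarging its outline, since it was only tapped and stood at 68.2 mm by feel.

**Other things:** by eye, the charger, timer and the items around the box are where they were. I did not measure their positions.

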